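# Pack out the gingerbread tray in the sealer's carrier

## Task

The tray of gingerbread must sit tight in the sealer's carrier: try the coloured packing pieces from the rack in the gap between the tray and the sprung clamp pad, never forcing one, until you have the one that slides down snugly and pushes the pad back on its spring, and leave it standing upright there, down on the carrier's plate and centred on the pad. Put any piece that is too thick or too loose back into a pocket of the rack, foot down, and leave the other things on the bench alone.

Things in the scene. Friction and masses are not known exactly. Their poses are not given: they have to be found in the camera images.
- carrier: Tray carrier of the bench sealer, fixed to the bench: aluminium plate 220 (its x) by 250 (its y) by 12 mm thick, origin at the centre of its underside, z up. On it a dark steel fence (+y side, top 52 mm above the bench), the tray, and on the -y side a blue clamp block (top 42 mm above the bench) with the sprung steel pad that faces the tray. Nothing on it is higher than 58 mm.
- tray (a point): Middle of the tray's open top, 46 mm above the bench. Steel tray of gingerbreads, fixed against the fence, 150 by 110 by 34 mm; its long outer wall towards the pad is the carrier's plane y = -15 mm, upright and rigid. Axes as the carrier's.
- gap (a point): Foot of the tray's wall, on the plate's top (12 mm above the bench), facing the pad's middle. Axes as the carrier's: x along the gap, y into the tray, z up; the gap is on its -y side, between wall (y = 0) and pad. The clamp is bolted elsewhere each time, not measured: the free gap is 10 to 12, 15 to 17 or 20 to 22 mm, so just one piece, 1 to 3 mm thicker than the gap, fits. Only the pad yields.
- pad (a joint): How far the sprung pad is pushed back, m: 0 at rest, rigid stop at 0.004. Spring: 2.8 N at first touch, 1 N more per mm. Pad 44 mm long (x), face upright to 24 mm above the plate, then a lip leaning back 4.5 mm up to 33 mm. The fitting piece takes up to 12 N to pass the lip, then drags at 2 to 6 N; a thinner one drops in with no drag, a thicker one sticks at its foot.
- rack: Wooden rack fixed to the bench, 60 (x) by 139 (y) mm, origin at the centre of its underside. Three equal pockets in a row at y = -42, 0 and 42 mm, each 50 (x) by 29 (y) mm, floor 6 mm above the bench, walls between them 30 mm high, end walls (x) 24 mm. Which piece stands in which pocket varies.
- piece_thin: Yellow plastic packing piece, 13 mm thick (its y), 40 mm long (x), about 86 g, origin at the centre of its underside, z up. Block 44 mm high, its lowest 9 mm tapered by 3 mm on each broad face (foot 7 mm thick); on top the grip, 30 (x) by 12 mm (y), from 44 to 76 mm above the underside. Starts upright in a pocket, its x along the rack's x.
- piece_middle: Green plastic packing piece, 18 mm thick (its y), 40 mm long (x), about 96 g, origin at the centre of its underside, z up. Block 44 mm high, its lowest 9 mm tapered by 3 mm on each broad face (foot 12 mm thick); on top the grip, 30 (x) by 12 mm (y), from 44 to 76 mm above the underside. Starts upright in a pocket, its x along the rack's x.
- piece_thick: Blue plastic packing piece, 23 mm thick (its y), 40 mm long (x), about 106 g, origin at the centre of its underside, z up. Block 44 mm high, its lowest 9 mm tapered by 3 mm on each broad face (foot 17 mm thick); on top the grip, 30 (x) by 12 mm (y), from 44 to 76 mm above the underside. Starts upright in a pocket, its x along the rack's x.
- mug: Blue mug, 80 mm across, 92 mm high, loose, not part of the job; origin at its underside.
- tape: Roll of amber packing tape lying flat, 100 mm across, 48 mm high, loose, not part of the job; origin at its underside.
- screwdriver: Screwdriver lying on the bench, loose, not part of the job; origin at its underside.
- pack_a: Red round pack of gingerbread, 100 mm across, 28 mm high, loose, not part of the job; origin at its underside.
- pack_b: Second red round pack of gingerbread, 100 mm across, 28 mm high, loose, not part of the job; origin at its underside.
- jar: Glass jar with a red lid, 72 mm across, 110 mm high, loose, not part of the job; origin at its underside.
- spanner: Open-ended spanner lying on the bench, loose, not part of the job; origin at its underside.

How it is judged:
By the outcome, as a careful person would: the job done as asked, in the order asked, and still so for the second after the job is handed in, with the robot touching nothing.
It also fails if it takes over 67 s, if anything falls off the work surface, if the arm or the gripper's body presses on something with over 40 N, if the wrist force passes 120 N, or if a joint passes its speed limit or range.

## Robot

A 6-joint arm with a two-finger parallel gripper is mounted at the origin on the work surface. World frame = base frame: x ahead of the robot, y to its left, z up, the work surface at z = 0. Lengths are in m, angles in rad, forces in N, time in s.
With the tool pointing down it reaches from about 0.35 to 0.975 m from the base axis. Payload 4.9 kg.
Tool frame: the origin (TCP) lies midway between the tips of the shut fingers; the grasp point (between the pads) lies manip.tcp_to_grasp behind it (manip.tcp_to_grasp is the distance from the TCP to the grasp point, in m); z points along the fingers, y is the line along which they close (so a half turn about z gives the same grasp; the last joint's range is limited). The gripper opens to 85 mm and grips with 20 to 120 N. Pads are 22 mm wide; open, the fingers measure 114 mm over their backs; the gripper's body (76 mm by 85 mm) begins 54 mm behind the grasp point. The pads swing forward as they close: fully open they stand 13 mm farther back than shut.
Start: joints at [1.072, 0.053, 1.613, -0, 1.476, -0.119], TCP at [0.232, 0.58, 0.231] pointing down, gripper open.
Joint ranges: [-3.01, 3.01], [-1.01, 2.22], [0.06, 2.58], [-1.02, 4.17], [0.09, 2.62], [-3.14, 3.14]. Speed limits (rad/s): [2.57, 2.57, 3.14, 3.14, 3.14, 3.14].

## Interface

Orientations are given as a unit quaternion [w, x, y, z].
In Python, from plant import manip, grab_frame, calibration, job_done gives the robot as it stands.
- The arm moves only by the tool send_rows, never from a script. Its argument "rows" is a list of rows, each an object of numbers: "x", "y", "z": the shift along the tool's x, y, z normalised to -1 to 1, where 1 is 15 cm; "wx", "wy", "wz": the turn, a rotation vector about the tool's x, y, z normalised to -1 to 1, where 1 is pi/4 rad; "hand": the opening, from -1 (shut) to 1 (fully open). In form: [{"x": .., "y": .., "z": .., "wx": .., "wy": .., "wz": .., "hand": ..}, ...]. A call has exactly 10 rows; each row shifts and turns the commanded pose from where the row before left it, along the tool's axes as they then stand; what a row does not reach is not made up. A row lasts 1/12 s, in which the tool goes at most 41.7 mm and 7.16 degrees, less where a joint would pass 70% of its speed; a pose out of reach is approached as far as the arm can. A call with a number of a shift or a turn outside -1 to 1 is refused whole. A call with a gripper value outside its range is refused whole. The fingers move at their own pace and stop on an object; the grip force is fixed at half the most. Time passes only in rows, so rows that do not move let the fingers close, or fill a call up. It gives the time, the measured TCP pose, the force, the opening and the grip force at its end, in the units of the state.
- manip.state(): the state, without advancing time (a new reading comes with each control period).
- grab_frame(name): name is "scene" or "top" or "wrist"; returns the picture (420x560x3 uint8, blue, green, red); there is no depth.
- calibration(name): a dict with "camera_matrix" (3x3 intrinsics, pixels), "R" (3x3) and "t" (3): a world point X has camera coordinates R X + t. Camera axes: x right, y down, z forward; pixel columns grow to the right and rows downward; lengths in m; the calibration is good to about 2 mm. The wrist camera is an equidistant fisheye: a pixel r from the principal point sees the ray r / f radians off the axis. A picture is of the moment at which its call begins: read the wrist's pose just before it. calibration takes no time and is no camera call; for the wrist camera it gives the pose at the moment of the call.
- job_done(): hands the job in; it is judged then, once.
The state is a dict: "time": time; "joint_pos": joint angles; "joint_vel": joint speeds; "joint_efforts": joint torques, N m; "tool_pos": TCP position; "tool_rot": TCP orientation; "contact_force": force on the tool from outside, world axes, zero at the start; "ft_torque": the same for the moment, N m; "gripper_width": opening from 0.0 (shut) to 1.0 (fully open); "grasp_force": force on a finger pad.
Only numpy, scipy, OpenCV 4.12 (cv2) and the standard library are available. Lean on these libraries where they do the work, as an engineer would, in place of code of your own. Each camera call takes 0.05 s, during which the arm holds its last target. There are 200 camera calls.

## Working session

There is one attempt and no reset: what is moved stays moved. The work goes in short steps, Python scripts to look and compute and a tool call to move; the robot and the scene stay as the last step left them, time stands still between calls to the robot, and variables do not carry over. Pictures are saved under pics/ and viewed, at most 10 in all, crops included, and the job is handed in when it is done.

Besides the shell and the picture viewer there is one more tool, called after "Call:" as name([rows], argument=value, ...), one row to a line, values as JSON. send_rows: Moves the arm, as the interface text tells. Scaled input: -1 to 1 covers 15 cm each way for a shift and pi/4 rad each way for a turn. Its arguments: {"type":"object","properties":{"rows":{"type":"array","items":{"type":"object","properties":{"x":{"type":"number","minimum":-1,"maximum":1},"y":{"type":"number","minimum":-1,"maximum":1},"z":{"type":"number","minimum":-1,"maximum":1},"wx":{"type":"number","minimum":-1,"maximum":1},"wy":{"type":"number","minimum":-1,"maximum":1},"wz":{"type":"number","minimum":-1,"maximum":1},"hand":{"type":"number"}}}}},"required":["rows"]}

```bash
mkdir -p pics; python3 - <<'E'
from plant import manip, grab_frame, calibration
import cv2
print(manip.state(), manip.tcp_to_grasp)
for n in ("scene","top"):
    cv2.imwrite(f"pics/{n}0.png",cv2.resize(grab_frame(n),(800,600),interpolation=cv2.INTER_CUBIC)); print(calibration(n))
E
```

```text
{'time': 0.0, 'joint_pos': array([ 1.07200724e+00,  5.33900955e-02,  1.61426254e+00, -1.41505077e-05,
        1.47597337e+00, -1.18978445e-01]), 'joint_vel': array([-0.00077113, -0.00109459, -0.00067134,  0.00036782,  0.0011978 ,
        0.00014084]), 'joint_efforts': array([-1.52762163e-04, -3.93721139e+01, -3.70157576e+01, -2.68823460e-04,
        7.52030290e-03, -1.92113657e-05]), 'tool_pos': array([0.23141573, 0.5799298 , 0.23006119]), 'tool_rot': array([-3.02355214e-04,  1.88765154e-01,  9.82021732e-01, -9.70700759e-04]), 'contact_force': array([ 0.09359594, -0.8947746 , -0.84438221]), 'ft_torque': array([0.0236456 , 0.0383413 , 0.01995119]), 'grasp_force': 0.0, 'gripper_width': 0.9972699196544557} 0.0187
{'camera_matrix': array([[421.05821821,   0.        , 271.74373079],
       [  0.        , 421.05821821, 207.67745736],
       [  0.        ,   0.        ,   1.        ]]), 'R': array([[-0.00251537,  0.99992526, -0.01196433],
       [ 0.81734459, -0.00483743, -0.57612883],
       [-0.57614365, -0.01122815, -0.81727133]]), 't': array([ 0.00805129, -0.42279966,  1.54161589])}
{'camera_matrix': array([[406.82671539,   0.        , 278.57499854],
       [  0.        , 406.82671539, 220.67681073],
       [  0.        ,   0.        ,   1.        ]]), 'R': array([[ 0.02394516, -0.99970372,  0.00437121],
       [-0.99812448, -0.02415329, -0.05625061],
       [ 0.05633953, -0.00301608, -0.99840711]]), 't': array([-0.02784016,  0.57279296,  1.35246453])}
```

View pics/scene0.png

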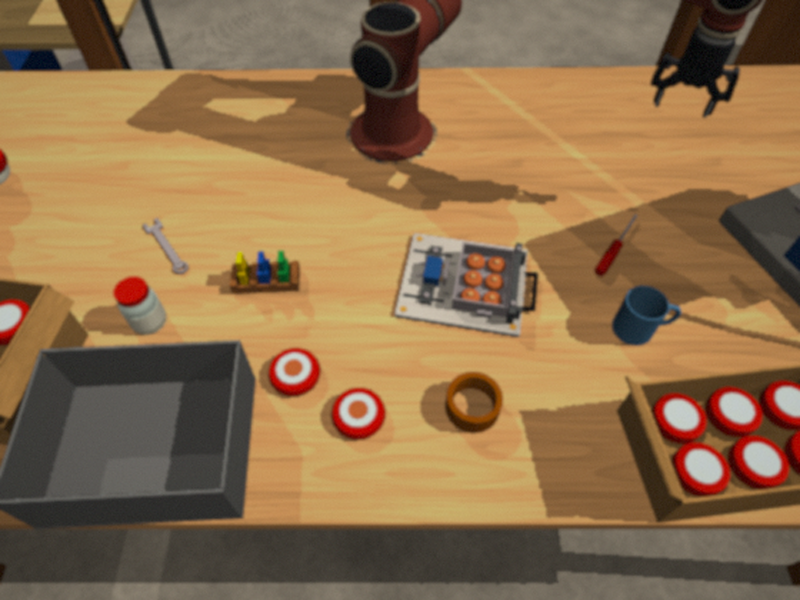

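View pics/top0.png

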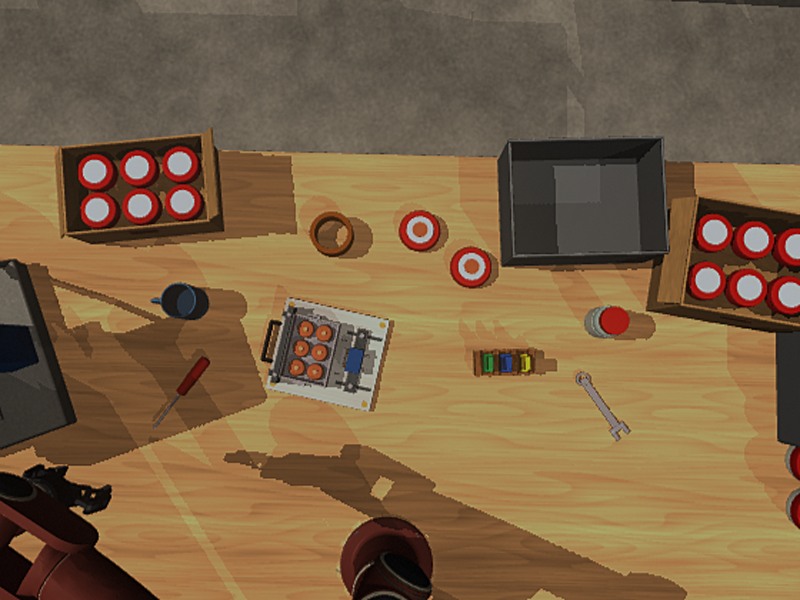

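The scene view shows the rack at about (265,275) and the carrier at (470,285). In the top view the carrier centre is near (332,353) and the rack near (515,361), with green, blue and yellow from left to right. Next I'll enlarge the crops.

```bash
python3 - <<'E'
from plant import grab_frame
import cv2, numpy as np
im=grab_frame("top"); cv2.imwrite("pics/top_raw.png",im)
c=cv2.resize(im[205:293,180:280],None,fx=5,fy=5,interpolation=cv2.INTER_CUBIC)
r=cv2.resize(im[238:268,325:395],None,fx=5,fy=5,interpolation=cv2.INTER_CUBIC)
o=np.zeros((600,500,3),np.uint8); o[:440]=c; o[450:600,:350]=r
cv2.imwrite("pics/crop1.png",o)
E
```

```text
(no output)
```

View pics/crop1.png

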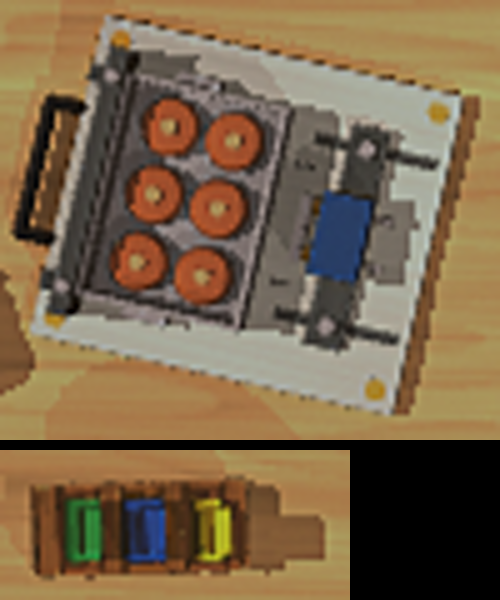

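```bash
cat > h.py <<'E'
import numpy as np
from plant import manip, grab_frame, calibration
from scipy.spatial.transform import Rotation as Ro
def ray(cam,px,fish=False,c=None):
    c=c or calibration(cam); K=np.array(c["camera_matrix"]); R=np.array(c["R"]); t=np.array(c["t"])
    d=np.array([(px[0]-K[0,2])/K[0,0],(px[1]-K[1,2])/K[1,1],1.])
    if fish:
        th=np.hypot(d[0],d[1]); s=np.sin(th)/th if th>1e-9 else 1; d=np.array([d[0]*s,d[1]*s,np.cos(th)])
    return -R.T@t, R.T@d
def at(cam,px,z,fish=False,c=None):
    o,d=ray(cam,px,fish,c); return o+d*(z-o[2])/d[2]
def pose():
    s=manip.state(); q=s["tool_rot"]; return s, Ro.from_quat([q[1],q[2],q[3],q[0]])
def goto(p,yaw=None):
    "tool shift (mm, norm) to p; tool y axis heading yaw (world deg), pointing down"
    s,R=pose(); M=R.as_matrix(); d=M.T@(np.array(p)-s["tool_pos"])
    print("t",round(s["time"],2),"tcp",s["tool_pos"].round(4),"y-axis deg",np.degrees(np.arctan2(M[1,1],M[0,1])).round(2),"zax",M[:,2].round(4))
    print("norm shift",(d/.15).round(3))
    if yaw is not None:
        y=np.radians(yaw); ya=np.array([np.cos(y),np.sin(y),0]); za=np.array([0,0,-1.]); T=np.column_stack([np.cross(ya,za),ya,za])
        print("norm turn",(Ro.from_matrix(M.T@T).as_rotvec()/(np.pi/4)).round(3))
E
python3 - <<'E'
from h import *
f=lambda u,v:((u+.5)/5+180-.5,(v+.5)/5+205-.5)
g=lambda u,v:((u+.5)/5+325-.5,(v-450+.5)/5+238-.5)
P=np.array([at("top",f(*p),.012) for p in [(108,15),(465,95),(393,412),(33,330)]])
print(P.round(4),P.mean(0)); 
for i in range(4): d=P[(i+1)%4]-P[i]; print(np.linalg.norm(d),np.degrees(np.arctan2(d[1],d[0])))
for p,z in [((290,112),.046),((240,327),.046),((345,194),.042),((332,278),.042),((318,190),.042),((306,272),.042)]: print(p,at("top",f(*p),z).round(4))
for p,z in [((33,488),.03),((35,578),.03),((85,530),.082),((147,530),.082),((215,530),.082),((245,480),.03),((247,570),.03)]: print("rack",p,at("top",g(*p),z).round(4))
E
```

```text
[[0.6114 0.2483 0.012 ]
 [0.5632 0.0059 0.012 ]
 [0.3499 0.0487 0.012 ]
 [0.3987 0.2911 0.012 ]] [0.48079412 0.14849406 0.012     ]
0.24719021826388737 -101.25974280061111
0.2175634082356691 168.63653895088814
0.2472663595965626 78.61387748901807
0.21701815400055963 -11.38366523150728
(290, 112) [0.5475 0.1202 0.046 ]
(240, 327) [0.4063 0.1487 0.046 ]
(345, 194) [0.4946 0.0828 0.042 ]
(332, 278) [0.4394 0.0898 0.042 ]
(318, 190) [0.4968 0.1006 0.042 ]
(306, 272) [0.4429 0.107  0.042 ]
rack (33, 488) [ 0.4952 -0.1907  0.03  ]
rack (35, 578) [ 0.4357 -0.193   0.03  ]
rack (85, 530) [ 0.4693 -0.2173  0.082 ]
rack (147, 530) [ 0.4702 -0.2569  0.082 ]
rack (215, 530) [ 0.4713 -0.3003  0.082 ]
rack (245, 480) [ 0.5039 -0.3315  0.03  ]
rack (247, 570) [ 0.4443 -0.3335  0.03  ]
```

The crop shows the carrier plate corners at (108,15), (465,95), (393,412) and (33,330), the tray wall edge from (290,112) to (240,327), and the blue block at about (338,235). The rack grips are at (85,530) green, (147,530) blue and (215,530) yellow. Next I'll move over the gap for a close wrist view.

```bash
python3 - <<'E'
from h import *
goto([.47,.115,.25],78.7)
c=calibration("wrist"); R=c["R"]; print(c["camera_matrix"]); print("campos",-R.T@c["t"],"axis",R[2])
E
```

```text
t 0.15 tcp [0.2315 0.58   0.2303] y-axis deg 68.24 zax [-8.0e-04 -1.5e-03 -1.0e+00]
norm shift [-2.626 -2.29  -0.128]
norm turn [-0.002 -0.    -0.232]
[[325.1922621    0.         280.16905808]
 [  0.         325.1922621  205.83362538]
 [  0.           0.           1.        ]]
campos [0.1681231  0.60593663 0.37353385] axis [ 0.24622164 -0.10026972 -0.96401291]
```

Call:
send_rows([
  {"x": -0.19, "y": -0.165, "z": -0.02, "hand": -0.3},
  {"x": -0.19, "y": -0.165, "z": -0.02, "hand": -0.3},
  {"x": -0.19, "y": -0.165, "z": -0.02, "hand": -0.3},
  {"x": -0.19, "y": -0.165, "z": -0.02, "hand": -0.3},
  {"x": -0.19, "y": -0.165, "z": -0.02, "hand": -0.3},
  {"x": -0.19, "y": -0.165, "z": -0.02, "hand": -0.3},
  {"x": -0.19, "y": -0.165, "z": 0, "hand": -0.3},
  {"x": -0.19, "y": -0.165, "z": 0, "hand": -0.3},
  {"x": -0.19, "y": -0.165, "z": 0, "hand": -0.3},
  {"x": -0.19, "y": -0.165, "z": 0, "hand": -0.3},
])

```text
invalid input at $.rows[0]: expected keys x, y, z, wx, wy, wz, hand
```

```bash
python3 -c "
from h import *
goto([.47,.115,.23],78.7);print(manip.state()['gripper_width'])"
```

```text
t 0.15 tcp [0.2315 0.58   0.2303] y-axis deg 68.24 zax [-8.0e-04 -1.5e-03 -1.0e+00]
norm shift [-2.626 -2.29   0.005]
norm turn [-0.002 -0.    -0.232]
1.0003790106330008
```

Call:
send_rows([
  {"x": -0.19, "y": -0.165, "z": -0.02, "wx": 0, "wy": 0, "wz": 0, "hand": -0.3},
  {"x": -0.19, "y": -0.165, "z": -0.02, "wx": 0, "wy": 0, "wz": 0, "hand": -0.3},
  {"x": -0.19, "y": -0.165, "z": -0.02, "wx": 0, "wy": 0, "wz": 0, "hand": -0.3},
  {"x": -0.19, "y": -0.165, "z": -0.02, "wx": 0, "wy": 0, "wz": 0, "hand": -0.3},
  {"x": -0.19, "y": -0.165, "z": 0, "wx": 0, "wy": 0, "wz": 0, "hand": -0.3},
  {"x": -0.19, "y": -0.165, "z": 0, "wx": 0, "wy": 0, "wz": 0, "hand": -0.3},
  {"x": -0.19, "y": -0.165, "z": 0, "wx": 0, "wy": 0, "wz": 0, "hand": -0.3},
  {"x": -0.19, "y": -0.165, "z": 0, "wx": 0, "wy": 0, "wz": 0, "hand": -0.3},
  {"x": -0.19, "y": -0.165, "z": 0, "wx": 0, "wy": 0, "wz": 0, "hand": -0.3},
  {"x": -0.19, "y": -0.165, "z": 0, "wx": 0, "wy": 0, "wz": 0, "hand": -0.3},
])

```text
time: 0.98
tool_pos: [0.4049, 0.2432, 0.2431]
tool_rot: [0.0, 0.189, 0.982, 0.0]
contact_force: [1.6, 0.3, 0.2]
gripper_width: 0.353
grasp_force: 0.0
```

```bash
python3 -c "
from h import *
goto([.47,.115,.23],78.7);print(manip.state()['gripper_width'])"
```

```text
t 0.98 tcp [0.4049 0.2432 0.2431] y-axis deg 68.26 zax [ 1.e-04  1.e-04 -1.e+00]
norm shift [-0.72  -0.633  0.088]
norm turn [ 0.     0.    -0.232]
0.35310672326431286
```

Call:
send_rows([
  {"x": -0.18, "y": -0.158, "z": 0.1, "wx": 0, "wy": 0, "wz": 0, "hand": -0.3},
  {"x": -0.18, "y": -0.158, "z": 0.1, "wx": 0, "wy": 0, "wz": 0, "hand": -0.3},
  {"x": -0.18, "y": -0.158, "z": 0.1, "wx": 0, "wy": 0, "wz": 0, "hand": -0.3},
  {"x": -0.18, "y": -0.158, "z": 0.1, "wx": 0, "wy": 0, "wz": 0, "hand": -0.3},
  {"x": 0, "y": 0, "z": 0.1, "wx": 0, "wy": 0, "wz": -0.116, "hand": -0.3},
  {"x": 0, "y": 0, "z": 0.1, "wx": 0, "wy": 0, "wz": -0.116, "hand": -0.3},
  {"x": 0, "y": 0, "z": 0, "wx": 0, "wy": 0, "wz": 0, "hand": -0.3},
  {"x": 0, "y": 0, "z": 0, "wx": 0, "wy": 0, "wz": 0, "hand": -0.3},
  {"x": 0, "y": 0, "z": 0, "wx": 0, "wy": 0, "wz": 0, "hand": -0.3},
  {"x": 0, "y": 0, "z": 0, "wx": 0, "wy": 0, "wz": 0, "hand": -0.3},
])

```text
time: 1.82
tool_pos: [0.4704, 0.1173, 0.1547]
tool_rot: [0.001, 0.099, 0.995, 0.0]
contact_force: [-0.6, -0.3, -0.2]
gripper_width: 0.352
grasp_force: 0.0
```

```bash
python3 - <<'E'
from h import *
import cv2,pickle
goto([.47,.115,.15],78.7)
c=calibration("wrist"); pickle.dump(c,open("w1.pkl","wb")); im=grab_frame("wrist"); cv2.imwrite("pics/w1raw.png",im)
cv2.imwrite("pics/w1.png",cv2.resize(im,(800,600),interpolation=cv2.INTER_CUBIC))
E
```

```text
t 1.82 tcp [0.4704 0.1173 0.1547] y-axis deg 78.66 zax [ 2.2e-03  2.0e-04 -1.0e+00]
norm shift [-0.    -0.016  0.031]
norm turn [ 0.001  0.003 -0.001]
```

View pics/w1.png

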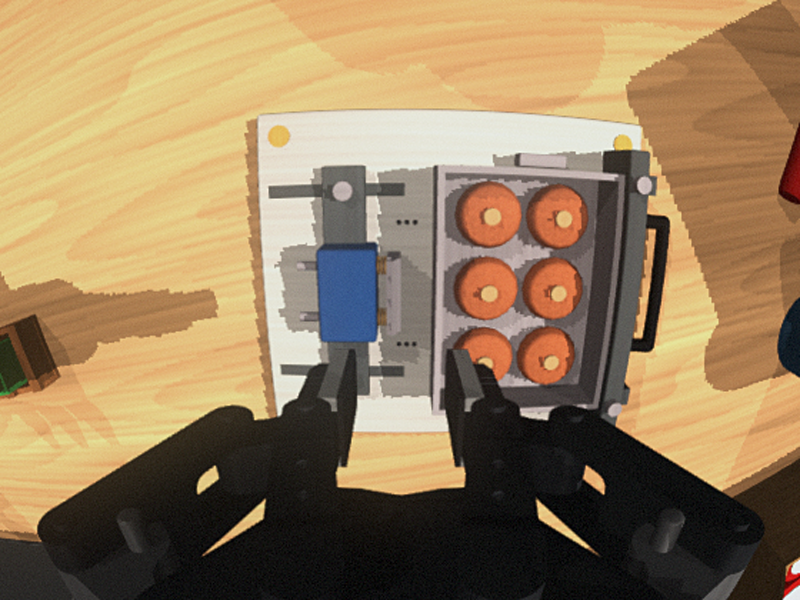

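The wrist view shows the blue block at (348,292), the pad strip at x≈388–401 (y 250–335) and the tray wall edge at x≈433. I'll enlarge the gap.

```bash
python3 - <<'E'
import cv2
im=cv2.imread("pics/w1raw.png")
cv2.imwrite("pics/w1c.png",cv2.resize(im[165:243,215:315],None,fx=7.5,fy=7.5,interpolation=cv2.INTER_CUBIC))
E
```

```text
(no output)
```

View pics/w1c.png

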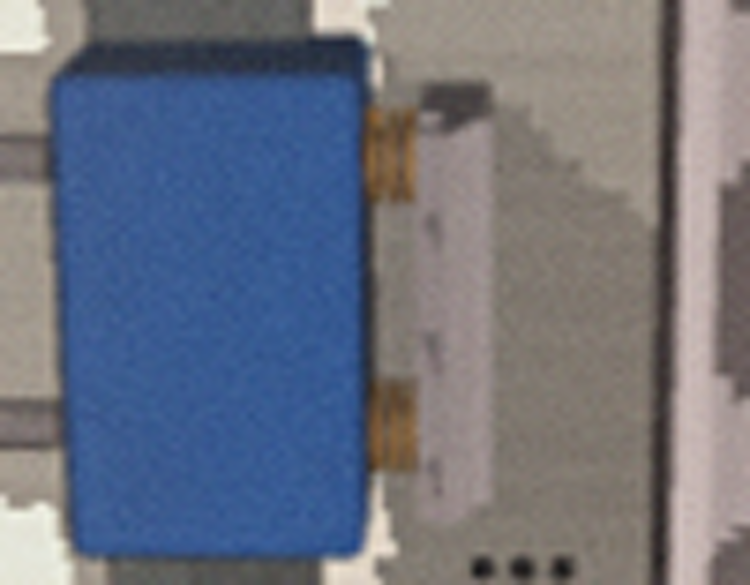

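The crop shows the pad face front edge at x≈492, the pad's extent at y≈112–500, the tray wall foot at x≈657 and the wall top edge at x≈674.

```bash
python3 - <<'E'
from h import *
import pickle
c=pickle.load(open("w1.pkl","rb"))
f=lambda u,v:((u+.5)/7.5+215-.5,(v+.5)/7.5+165-.5)
a=np.radians(78.65); ey=np.array([np.cos(a),np.sin(a)]); ex=np.array([ey[1],-ey[0]]); O=np.array([.4808,.1485])
def cf(n,px,z):
    p=at("wrist",px,z,True,c)[:2]; d=p-O; print(n,z,p.round(4),"carrier xy mm",(1e3*np.array([d@ex,d@ey])).round(1))
for v in (150,300,450):
    for z in (.012,.036): cf("face",f(492,v),z)
    cf("foot",f(657,v),.012); cf("walltop",f(674,v),.046)
for v in (112,500): cf("padend",f(485,v),.036); cf("padend",f(440,v+15),.045)
g=lambda u,v:((u+.5)*.7-.5,(v+.5)*.7-.5)
for n,p,z in [("TL",(258,114),.012),("TR",(641,126),.012),("wallfar",(434,166),.046),("wallnear",(433,410),.046),("fence",(612,151),.052),("fencenear",(590,400),.052)]: cf(n,g(*p),z)
E
```

```text
face 0.012 [0.4617 0.1196] carrier xy mm [-13. -32.]
face 0.036 [0.4568 0.1206] carrier xy mm [-18. -32.]
foot 0.012 [0.4656 0.139 ] carrier xy mm [-13.  -12.3]
walltop 0.046 [0.4585 0.1399] carrier xy mm [-20.1 -12.8]
face 0.012 [0.48  0.116] carrier xy mm [  5.6 -32. ]
face 0.036 [0.4735 0.1173] carrier xy mm [ -1.  -32.1]
foot 0.012 [0.4839 0.1357] carrier xy mm [  5.6 -12. ]
walltop 0.046 [0.4747 0.1369] carrier xy mm [ -3.7 -12.5]
face 0.012 [0.4988 0.1122] carrier xy mm [ 24.8 -32.1]
face 0.036 [0.4908 0.1138] carrier xy mm [ 16.6 -32.1]
foot 0.012 [0.5029 0.1322] carrier xy mm [ 24.9 -11.6]
walltop 0.046 [0.4914 0.1339] carrier xy mm [ 13.3 -12.2]
padend 0.036 [0.4525 0.1207] carrier xy mm [-22.3 -32.8]
padend 0.045 [0.4515 0.1161] carrier xy mm [-22.4 -37.5]
padend 0.036 [0.4966 0.1118] carrier xy mm [ 22.7 -32.9]
padend 0.045 [0.4941 0.1073] carrier xy mm [ 21.2 -37.8]
TL 0.012 [0.3494 0.0517] carrier xy mm [-109.8 -120.7]
TR 0.012 [0.3992 0.2948] carrier xy mm [-108.8  127.3]
wallfar 0.046 [0.4055 0.1493] carrier xy mm [-74.  -14.1]
wallnear 0.046 [0.5488 0.1227] carrier xy mm [ 71.7 -11.9]
fence 0.052 [0.4121 0.2502] carrier xy mm [-87.4  86.2]
fencenear 0.052 [0.5625 0.2224] carrier xy mm [65.6 88.6]
```

The gap measures about 20 mm, so the blue (thick) piece should fit. I'll go to the rack.

Call:
send_rows([
  {"x": -0.049, "y": -0.245, "z": -0.02, "wx": 0, "wy": 0, "wz": 0, "hand": -0.3},
  {"x": -0.049, "y": -0.245, "z": -0.02, "wx": 0, "wy": 0, "wz": 0, "hand": -0.3},
  {"x": -0.049, "y": -0.245, "z": -0.02, "wx": 0, "wy": 0, "wz": 0, "hand": -0.3},
  {"x": -0.049, "y": -0.245, "z": -0.02, "wx": 0, "wy": 0, "wz": 0, "hand": -0.3},
  {"x": -0.049, "y": -0.245, "z": -0.02, "wx": 0, "wy": 0, "wz": 0, "hand": -0.3},
  {"x": -0.049, "y": -0.245, "z": -0.02, "wx": 0, "wy": 0, "wz": 0, "hand": -0.3},
  {"x": -0.049, "y": -0.245, "z": -0.02, "wx": 0, "wy": 0, "wz": 0, "hand": -0.3},
  {"x": -0.049, "y": -0.245, "z": -0.02, "wx": 0, "wy": 0, "wz": 0, "hand": -0.3},
  {"x": -0.049, "y": -0.245, "z": 0, "wx": 0, "wy": 0, "wz": 0, "hand": -0.3},
  {"x": -0.049, "y": -0.245, "z": 0, "wx": 0, "wy": 0, "wz": 0, "hand": -0.3},
])

```text
time: 2.7
tool_pos: [0.4702, -0.2599, 0.179]
tool_rot: [0.001, 0.099, 0.995, -0.001]
contact_force: [0.8, 0.2, -0.6]
gripper_width: 0.345
grasp_force: 0.0
```

Call:
send_rows([
  {"x": 0, "y": 0, "z": 0, "wx": 0, "wy": 0, "wz": -0.1, "hand": -0.3},
  {"x": 0, "y": 0, "z": 0, "wx": 0, "wy": 0, "wz": -0.1, "hand": -0.3},
  {"x": 0, "y": 0, "z": 0, "wx": 0, "wy": 0, "wz": -0.1, "hand": -0.3},
  {"x": 0, "y": 0, "z": 0, "wx": 0, "wy": 0, "wz": 0, "hand": -0.3},
  {"x": 0, "y": 0, "z": 0, "wx": 0, "wy": 0, "wz": 0, "hand": -0.3},
  {"x": 0, "y": 0, "z": 0, "wx": 0, "wy": 0, "wz": 0, "hand": -0.3},
  {"x": 0, "y": 0, "z": 0, "wx": 0, "wy": 0, "wz": 0, "hand": -0.3},
  {"x": 0, "y": 0, "z": 0, "wx": 0, "wy": 0, "wz": 0, "hand": -0.3},
  {"x": 0, "y": 0, "z": 0, "wx": 0, "wy": 0, "wz": 0, "hand": -0.3},
  {"x": 0, "y": 0, "z": 0, "wx": 0, "wy": 0, "wz": 0, "hand": -0.3},
])

```text
time: 3.53
tool_pos: [0.4697, -0.2578, 0.1773]
tool_rot: [0.0, -0.019, 1.0, -0.0]
contact_force: [-0.2, 0.5, 0.2]
gripper_width: 0.348
grasp_force: 0.0
```

```bash
python3 - <<'E'
from h import *
import cv2,pickle
goto([.47,-.257,.17],92)
c=calibration("wrist"); pickle.dump(c,open("w2.pkl","wb")); im=grab_frame("wrist"); cv2.imwrite("pics/w2raw.png",im)
cv2.imwrite("pics/w2.png",cv2.resize(im[120:330,140:420],(800,600),interpolation=cv2.INTER_CUBIC))
E
```

```text
t 3.53 tcp [ 0.4697 -0.2578  0.1773] y-axis deg 92.17 zax [ 0.e+00 -1.e-04 -1.e+00]
norm shift [-0.002  0.005  0.049]
norm turn [-0.     0.     0.004]
```

View pics/w2.png

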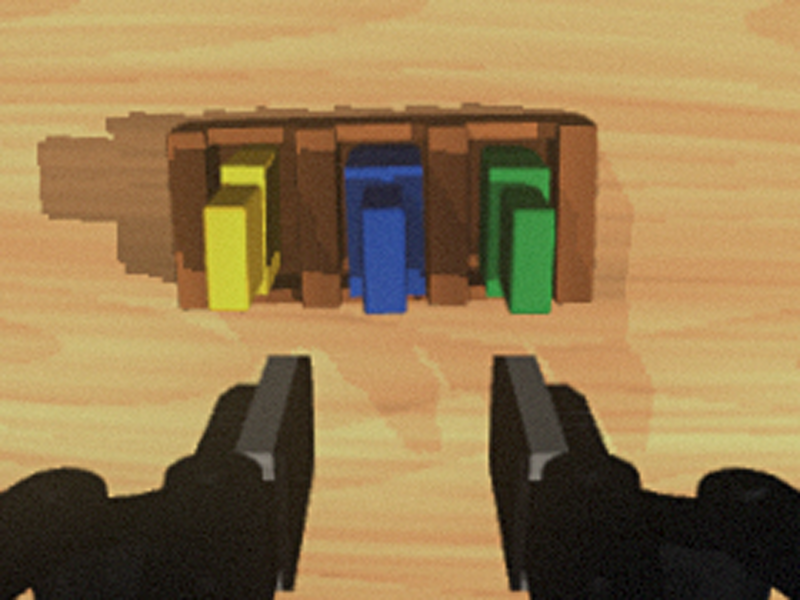

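The view shows the blue grip top at corners (362,207), (405,207), (362,313) and (407,313). Yellow is at (204–250, 207–309), green at (512–553, 209–313), and the finger inner edges are at 312 and 491.

```bash
python3 - <<'E'
from h import *
import pickle
c=pickle.load(open("w2.pkl","rb"))
k=280/800
f=lambda u,v:((u+.5)*k+140-.5,(v+.5)*k+120-.5)
W=lambda p,z: at("wrist",f(*p),z,True,c)
for n,ps in dict(blue=[(362,207),(405,207),(407,313),(362,313)],yel=[(204,207),(250,207),(249,309),(208,309)],grn=[(512,209),(553,209),(552,313),(511,313)]).items():
    P=np.array([W(p,.082)[:2] for p in ps]); d=P[0]-P[3]; e=P[1]-P[2]
    print(n,P.mean(0).round(4),[np.degrees(np.arctan2(x[1],x[0])).round(1) for x in (d,e)],np.linalg.norm(d).round(4),np.linalg.norm(P[1]-P[0]).round(4))
for p in [(180,308),(593,302)]: print(W(p,.03))
print("tips", W((312,356),.18), W((491,356),.18))
goto([.47,-.257,.17],92)
E
```

```text
blue [ 0.4716 -0.2617] [np.float64(-178.5), np.float64(-176.7)] 0.0296 0.0113
yel [ 0.4726 -0.3041] [np.float64(-179.0), np.float64(179.0)] 0.0289 0.0126
grn [ 0.4704 -0.2218] [np.float64(-176.5), np.float64(-175.8)] 0.0292 0.011
[ 0.50607888 -0.33053865  0.03      ]
[ 0.49863455 -0.19179977  0.03      ]
tips [ 0.45944986 -0.27209907  0.18      ] [ 0.45835275 -0.2428553   0.18      ]
t 3.58 tcp [ 0.4697 -0.2578  0.1773] y-axis deg 92.17 zax [-0.  0. -1.]
norm shift [-0.002  0.006  0.049]
norm turn [ 0.    -0.     0.004]
```

Call:
send_rows([
  {"x": -0.012, "y": -0.018, "z": 0.1, "wx": 0, "wy": 0, "wz": -0.02, "hand": -0.3},
  {"x": 0, "y": 0, "z": 0.14, "wx": 0, "wy": 0, "wz": 0, "hand": -0.3},
  {"x": 0, "y": 0, "z": 0.14, "wx": 0, "wy": 0, "wz": 0, "hand": -0.3},
  {"x": 0, "y": 0, "z": 0.14, "wx": 0, "wy": 0, "wz": 0, "hand": -0.3},
  {"x": 0, "y": 0, "z": 0.14, "wx": 0, "wy": 0, "wz": 0, "hand": -0.3},
  {"x": 0, "y": 0, "z": 0.1, "wx": 0, "wy": 0, "wz": 0, "hand": -0.3},
  {"x": 0, "y": 0, "z": 0.04, "wx": 0, "wy": 0, "wz": 0, "hand": -0.3},
  {"x": 0, "y": 0, "z": 0, "wx": 0, "wy": 0, "wz": 0, "hand": -0.3},
  {"x": 0, "y": 0, "z": 0, "wx": 0, "wy": 0, "wz": 0, "hand": -0.3},
  {"x": 0, "y": 0, "z": 0, "wx": 0, "wy": 0, "wz": 0, "hand": -0.3},
])

```text
time: 4.42
tool_pos: [0.4725, -0.2612, 0.0588]
tool_rot: [0.001, -0.027, 1.0, -0.001]
contact_force: [0.4, -0.4, 0.4]
gripper_width: 0.348
grasp_force: 0.0
```

Call:
send_rows([
  {"x": 0, "y": 0, "z": 0, "wx": 0, "wy": 0, "wz": 0, "hand": -1},
  {"x": 0, "y": 0, "z": 0, "wx": 0, "wy": 0, "wz": 0, "hand": -1},
  {"x": 0, "y": 0, "z": 0, "wx": 0, "wy": 0, "wz": 0, "hand": -1},
  {"x": 0, "y": 0, "z": 0, "wx": 0, "wy": 0, "wz": 0, "hand": -1},
  {"x": 0, "y": 0, "z": 0, "wx": 0, "wy": 0, "wz": 0, "hand": -1},
  {"x": 0, "y": 0, "z": 0, "wx": 0, "wy": 0, "wz": 0, "hand": -1},
  {"x": 0, "y": 0, "z": 0, "wx": 0, "wy": 0, "wz": 0, "hand": -1},
  {"x": 0, "y": 0, "z": 0, "wx": 0, "wy": 0, "wz": 0, "hand": -1},
  {"x": 0, "y": 0, "z": 0, "wx": 0, "wy": 0, "wz": 0, "hand": -1},
  {"x": 0, "y": 0, "z": 0, "wx": 0, "wy": 0, "wz": 0, "hand": -1},
])

```text
time: 5.25
tool_pos: [0.4726, -0.2613, 0.0589]
tool_rot: [0.001, -0.027, 1.0, -0.001]
contact_force: [0.4, 1.4, 5.8]
gripper_width: 0.125
grasp_force: 59.5
```

Call:
send_rows([
  {"x": 0, "y": 0, "z": -0.05, "wx": 0, "wy": 0, "wz": 0, "hand": -1},
  {"x": 0, "y": 0, "z": -0.05, "wx": 0, "wy": 0, "wz": 0, "hand": -1},
  {"x": 0, "y": 0, "z": -0.1, "wx": 0, "wy": 0, "wz": 0, "hand": -1},
  {"x": 0, "y": 0, "z": -0.15, "wx": 0, "wy": 0, "wz": 0, "hand": -1},
  {"x": 0, "y": 0, "z": -0.15, "wx": 0, "wy": 0, "wz": 0, "hand": -1},
  {"x": 0, "y": 0, "z": -0.15, "wx": 0, "wy": 0, "wz": 0, "hand": -1},
  {"x": 0, "y": 0, "z": -0.1, "wx": 0, "wy": 0, "wz": 0, "hand": -1},
  {"x": 0, "y": 0, "z": -0.05, "wx": 0, "wy": 0, "wz": 0, "hand": -1},
  {"x": 0, "y": 0, "z": 0, "wx": 0, "wy": 0, "wz": 0, "hand": -1},
  {"x": 0, "y": 0, "z": 0, "wx": 0, "wy": 0, "wz": 0, "hand": -1},
])

```text
time: 6.08
tool_pos: [0.4713, -0.2603, 0.1769]
tool_rot: [-0.0, -0.027, 1.0, 0.0]
contact_force: [-0.3, -0.3, -1.9]
gripper_width: 0.126
grasp_force: 58.9
```

```bash
python3 - <<'E'
from h import *
import cv2,pickle
# wall/pad from w1, wrist camera: piece centre target
a=np.radians(78.9); ey=np.array([np.cos(a),np.sin(a)]); ex=np.array([ey[1],-ey[0]])
T=np.array([.4740,.1272])  # rough
goto([*T,.17],78.9); print(manip.state()["gripper_width"],manip.state()["contact_force"])
c=calibration("wrist"); pickle.dump(c,open("w3.pkl","wb")); im=grab_frame("wrist"); cv2.imwrite("pics/w3raw.png",im)
cv2.imwrite("pics/w3.png",cv2.resize(im[180:300,200:360],(800,600),interpolation=cv2.INTER_CUBIC))
E
```

```text
t 6.08 tcp [ 0.4713 -0.2603  0.1769] y-axis deg 93.08 zax [-5.e-04  6.e-04 -1.e+00]
norm shift [-0.157  2.578  0.047]
norm turn [ 0.001 -0.001  0.315]
0.12556473574221083 [-0.28910084 -0.25106267 -1.90448706]
```

View pics/w3.png

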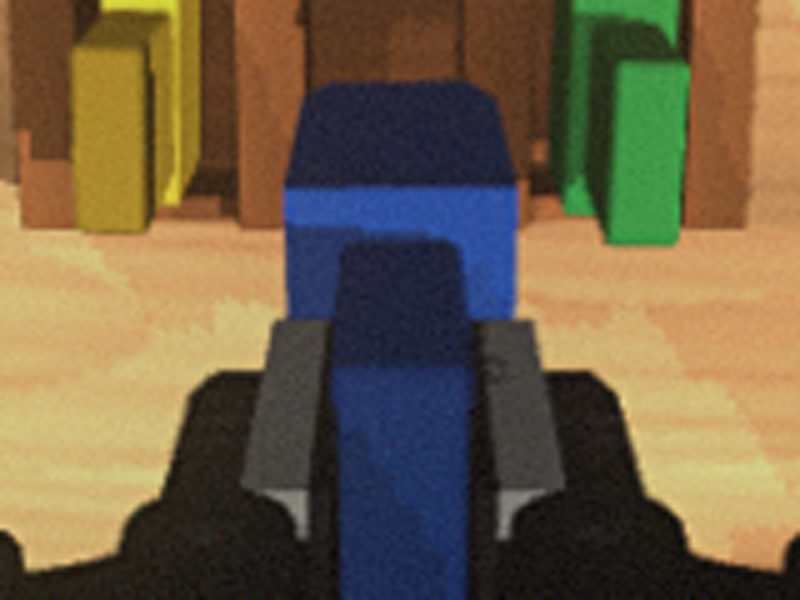

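The piece is held upright. The block's top front edge runs from (285,187) to (517,187), the front-face foot taper starts near the top corners (308–495, 85), and the grip top front edge is at (333–472, 365).

```bash
python3 - <<'E'
from h import *
import pickle
c=pickle.load(open("w3.pkl","rb"))
f=lambda u,v:((u+.5)/5+200-.5,(v+.5)/5+180-.5)
tcp=np.array([.4713,-.2603,.1769]); b=tcp[2]-.0529
y=np.radians(93.08); ty=np.array([np.cos(y),np.sin(y)]); tx=np.array([-ty[1],ty[0]])
for n,p,z in [("blkL",(285,187),b+.044),("blkR",(517,187),b+.044),("footL",(308,85),b),("footR",(495,85),b),("gripL",(333,365),b+.076),("gripR",(472,365),b+.076)]:
    d=at("wrist",f(*p),z,True,c)[:2]-tcp[:2]; print(n,"tool x,y mm",(1e3*np.array([d@tx,d@ty])).round(2))
E
```

```text
blkL tool x,y mm [ 20.56 -10.76]
blkR tool x,y mm [20.55 12.01]
footL tool x,y mm [ 20.08 -10.96]
footR tool x,y mm [20.07 12.28]
gripL tool x,y mm [15.56 -4.82]
gripR tool x,y mm [15.55  6.35]
```

Call:
send_rows([
  {"x": -0.017, "y": 0.255, "z": 0, "wx": 0, "wy": 0, "wz": 0, "hand": -1},
  {"x": -0.017, "y": 0.255, "z": 0, "wx": 0, "wy": 0, "wz": 0, "hand": -1},
  {"x": -0.017, "y": 0.255, "z": 0, "wx": 0, "wy": 0, "wz": 0, "hand": -1},
  {"x": -0.017, "y": 0.255, "z": 0, "wx": 0, "wy": 0, "wz": 0, "hand": -1},
  {"x": -0.017, "y": 0.255, "z": 0, "wx": 0, "wy": 0, "wz": 0, "hand": -1},
  {"x": -0.017, "y": 0.255, "z": 0, "wx": 0, "wy": 0, "wz": 0, "hand": -1},
  {"x": -0.017, "y": 0.255, "z": 0, "wx": 0, "wy": 0, "wz": 0, "hand": -1},
  {"x": -0.017, "y": 0.255, "z": 0, "wx": 0, "wy": 0, "wz": 0, "hand": -1},
  {"x": -0.017, "y": 0.255, "z": 0, "wx": 0, "wy": 0, "wz": 0, "hand": -1},
  {"x": -0.017, "y": 0.255, "z": 0, "wx": 0, "wy": 0, "wz": 0, "hand": -1},
])

```text
time: 6.97
tool_pos: [0.475, 0.1245, 0.1754]
tool_rot: [-0.002, -0.027, 1.0, -0.0]
contact_force: [0.7, -0.2, -1.5]
gripper_width: 0.122
grasp_force: 59.1
```

Call:
send_rows([
  {"x": 0, "y": 0, "z": 0, "wx": 0, "wy": 0, "wz": 0.106, "hand": -1},
  {"x": 0, "y": 0, "z": 0, "wx": 0, "wy": 0, "wz": 0.106, "hand": -1},
  {"x": 0, "y": 0, "z": 0, "wx": 0, "wy": 0, "wz": 0.106, "hand": -1},
  {"x": 0, "y": 0, "z": 0.05, "wx": 0, "wy": 0, "wz": 0, "hand": -1},
  {"x": 0, "y": 0, "z": 0.1, "wx": 0, "wy": 0, "wz": 0, "hand": -1},
  {"x": 0, "y": 0, "z": 0.1, "wx": 0, "wy": 0, "wz": 0, "hand": -1},
  {"x": 0, "y": 0, "z": 0.05, "wx": 0, "wy": 0, "wz": 0, "hand": -1},
  {"x": 0, "y": 0, "z": 0, "wx": 0, "wy": 0, "wz": 0, "hand": -1},
  {"x": 0, "y": 0, "z": 0, "wx": 0, "wy": 0, "wz": 0, "hand": -1},
  {"x": 0, "y": 0, "z": 0, "wx": 0, "wy": 0, "wz": 0, "hand": -1},
])

```text
time: 7.8
tool_pos: [0.4769, 0.1226, 0.1327]
tool_rot: [0.0, 0.098, 0.995, 0.0]
contact_force: [-0.0, 0.3, -1.5]
gripper_width: 0.125
grasp_force: 59.2
```

```bash
python3 - <<'E'
from h import *
import cv2,pickle
goto([.4761,.1237,.13],78.8); print(manip.state()["contact_force"])
c=calibration("wrist"); pickle.dump((c,manip.state()["tool_pos"]),open("w4.pkl","wb")); im=grab_frame("wrist"); cv2.imwrite("pics/w4raw.png",im)
cv2.imwrite("pics/w4.png",cv2.resize(im[150:270,200:360],(800,600),interpolation=cv2.INTER_CUBIC))
E
```

```text
t 7.8 tcp [0.4769 0.1226 0.1327] y-axis deg 78.79 zax [ 5.e-04  0.e+00 -1.e+00]
norm shift [0.006 0.006 0.018]
norm turn [ 0.     0.001 -0.   ]
[-0.03845046  0.34445596 -1.52635539]
```

View pics/w4.png

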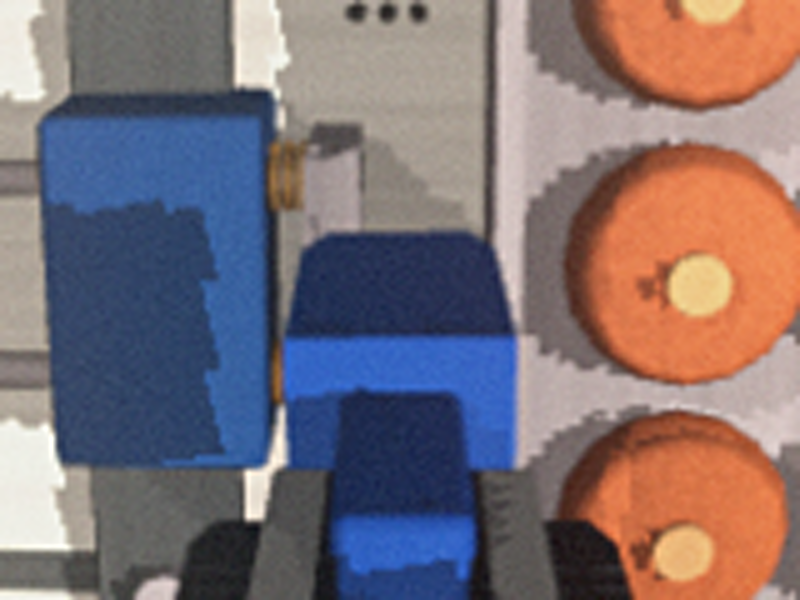

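The view shows the pad face edge at x≈363, the wall foot at x≈488 and its top at x≈497. The piece's foot spans (322–482, 233) and its block top edge (284–517, 337).

```bash
python3 - <<'E'
from h import *
import pickle
c,tcp=pickle.load(open("w4.pkl","rb")); b=tcp[2]-.0529
f=lambda u,v:((u+.5)/5+200-.5,(v+.5)/5+150-.5)
y=np.radians(78.79); ty=np.array([np.cos(y),np.sin(y)]); tx=np.array([-ty[1],ty[0]])
for n,p,z in [("face36",(363,160),.036),("face12",(363,220),.012),("foot",(488,150),.012),("foot2",(488,30),.012),("wtop",(497,150),.046),("wtop2",(496,30),.046),("wtop3",(499,220),.046),("padend",(355,127),.036),("padlip",(320,148),.045),("pf L",(322,233),b),("pf R",(482,233),b),("blkL",(284,337),b+.044),("blkR",(517,337),b+.044)]:
    d=at("wrist",f(*p),z,True,c)[:2]-tcp[:2]; print(n,"tool x,y mm",(1e3*np.array([d@tx,d@ty])).round(2))
E
```

```text
face36 tool x,y mm [21.05 -5.46]
face12 tool x,y mm [ 6.11 -6.13]
foot tool x,y mm [18.   14.59]
foot2 tool x,y mm [37.95 14.4 ]
wtop tool x,y mm [24.5  14.08]
wtop2 tool x,y mm [41.89 13.75]
wtop3 tool x,y mm [14.14 14.5 ]
padend tool x,y mm [26.09 -6.63]
padlip tool x,y mm [ 24.61 -11.44]
pf L tool x,y mm [20.48 -9.52]
pf R tool x,y mm [20.47 10.36]
blkL tool x,y mm [ 20.75 -11.14]
blkR tool x,y mm [20.74 11.73]
```

Call:
send_rows([
  {"x": 0.011, "y": 0.011, "z": 0, "wx": 0, "wy": 0, "wz": 0, "hand": -1},
  {"x": 0, "y": 0, "z": 0.06, "wx": 0, "wy": 0, "wz": 0, "hand": -1},
  {"x": 0, "y": 0, "z": 0.06, "wx": 0, "wy": 0, "wz": 0, "hand": -1},
  {"x": 0, "y": 0, "z": 0.06, "wx": 0, "wy": 0, "wz": 0, "hand": -1},
  {"x": 0, "y": 0, "z": 0.02, "wx": 0, "wy": 0, "wz": 0, "hand": -1},
  {"x": 0, "y": 0, "z": 0.02, "wx": 0, "wy": 0, "wz": 0, "hand": -1},
  {"x": 0, "y": 0, "z": 0.02, "wx": 0, "wy": 0, "wz": 0, "hand": -1},
  {"x": 0, "y": 0, "z": 0, "wx": 0, "wy": 0, "wz": 0, "hand": -1},
  {"x": 0, "y": 0, "z": 0, "wx": 0, "wy": 0, "wz": 0, "hand": -1},
  {"x": 0, "y": 0, "z": 0, "wx": 0, "wy": 0, "wz": 0, "hand": -1},
])

```text
time: 8.68
tool_pos: [0.4755, 0.1247, 0.0967]
tool_rot: [0.0, 0.098, 0.995, 0.0]
contact_force: [0.0, -0.6, 0.1]
gripper_width: 0.124
grasp_force: 59.2
```

Call:
send_rows([
  {"x": 0, "y": 0, "z": 0.01, "wx": 0, "wy": 0, "wz": 0, "hand": -1},
  {"x": 0, "y": 0, "z": 0.01, "wx": 0, "wy": 0, "wz": 0, "hand": -1},
  {"x": 0, "y": 0, "z": 0.01, "wx": 0, "wy": 0, "wz": 0, "hand": -1},
  {"x": 0, "y": 0, "z": 0.01, "wx": 0, "wy": 0, "wz": 0, "hand": -1},
  {"x": 0, "y": 0, "z": 0, "wx": 0, "wy": 0, "wz": 0, "hand": -1},
  {"x": 0, "y": 0, "z": 0, "wx": 0, "wy": 0, "wz": 0, "hand": -1},
  {"x": 0, "y": 0, "z": 0, "wx": 0, "wy": 0, "wz": 0, "hand": -1},
  {"x": 0, "y": 0, "z": 0, "wx": 0, "wy": 0, "wz": 0, "hand": -1},
  {"x": 0, "y": 0, "z": 0, "wx": 0, "wy": 0, "wz": 0, "hand": -1},
  {"x": 0, "y": 0, "z": 0, "wx": 0, "wy": 0, "wz": 0, "hand": -1},
])

```text
time: 9.52
tool_pos: [0.4753, 0.1247, 0.0904]
tool_rot: [0.0, 0.098, 0.995, -0.0]
contact_force: [0.2, 0.6, -1.5]
gripper_width: 0.125
grasp_force: 59.3
```

Call:
send_rows([
  {"x": 0, "y": 0, "z": 0.01, "wx": 0, "wy": 0, "wz": 0, "hand": -1},
  {"x": 0, "y": 0, "z": 0.01, "wx": 0, "wy": 0, "wz": 0, "hand": -1},
  {"x": 0, "y": 0, "z": 0.01, "wx": 0, "wy": 0, "wz": 0, "hand": -1},
  {"x": 0, "y": 0, "z": 0.01, "wx": 0, "wy": 0, "wz": 0, "hand": -1},
  {"x": 0, "y": 0, "z": 0, "wx": 0, "wy": 0, "wz": 0, "hand": -1},
  {"x": 0, "y": 0, "z": 0, "wx": 0, "wy": 0, "wz": 0, "hand": -1},
  {"x": 0, "y": 0, "z": 0, "wx": 0, "wy": 0, "wz": 0, "hand": -1},
  {"x": 0, "y": 0, "z": 0, "wx": 0, "wy": 0, "wz": 0, "hand": -1},
  {"x": 0, "y": 0, "z": 0, "wx": 0, "wy": 0, "wz": 0, "hand": -1},
  {"x": 0, "y": 0, "z": 0, "wx": 0, "wy": 0, "wz": 0, "hand": -1},
])

```text
time: 10.35
tool_pos: [0.4758, 0.1249, 0.0847]
tool_rot: [0.001, 0.098, 0.995, 0.0]
contact_force: [2.0, 2.8, 2.3]
gripper_width: 0.126
grasp_force: 59.8
```

Call:
send_rows([
  {"x": 0, "y": 0, "z": 0.01, "wx": 0, "wy": 0, "wz": 0, "hand": -1},
  {"x": 0, "y": 0, "z": 0.01, "wx": 0, "wy": 0, "wz": 0, "hand": -1},
  {"x": 0, "y": 0, "z": 0, "wx": 0, "wy": 0, "wz": 0, "hand": -1},
  {"x": 0, "y": 0, "z": 0, "wx": 0, "wy": 0, "wz": 0, "hand": -1},
  {"x": 0, "y": 0, "z": 0, "wx": 0, "wy": 0, "wz": 0, "hand": -1},
  {"x": 0, "y": 0, "z": 0, "wx": 0, "wy": 0, "wz": 0, "hand": -1},
  {"x": 0, "y": 0, "z": 0, "wx": 0, "wy": 0, "wz": 0, "hand": -1},
  {"x": 0, "y": 0, "z": 0, "wx": 0, "wy": 0, "wz": 0, "hand": -1},
  {"x": 0, "y": 0, "z": 0, "wx": 0, "wy": 0, "wz": 0, "hand": -1},
  {"x": 0, "y": 0, "z": 0, "wx": 0, "wy": 0, "wz": 0, "hand": -1},
])

```text
time: 11.18
tool_pos: [0.4752, 0.1249, 0.0811]
tool_rot: [-0.0, 0.098, 0.995, 0.0]
contact_force: [2.2, 4.3, 1.2]
gripper_width: 0.128
grasp_force: 59.7
```

Call:
send_rows([
  {"x": 0, "y": 0, "z": 0.01, "wx": 0, "wy": 0, "wz": 0, "hand": -1},
  {"x": 0, "y": 0, "z": 0.01, "wx": 0, "wy": 0, "wz": 0, "hand": -1},
  {"x": 0, "y": 0, "z": 0.01, "wx": 0, "wy": 0, "wz": 0, "hand": -1},
  {"x": 0, "y": 0, "z": 0.01, "wx": 0, "wy": 0, "wz": 0, "hand": -1},
  {"x": 0, "y": 0, "z": 0, "wx": 0, "wy": 0, "wz": 0, "hand": -1},
  {"x": 0, "y": 0, "z": 0, "wx": 0, "wy": 0, "wz": 0, "hand": -1},
  {"x": 0, "y": 0, "z": 0, "wx": 0, "wy": 0, "wz": 0, "hand": -1},
  {"x": 0, "y": 0, "z": 0, "wx": 0, "wy": 0, "wz": 0, "hand": -1},
  {"x": 0, "y": 0, "z": 0, "wx": 0, "wy": 0, "wz": 0, "hand": -1},
  {"x": 0, "y": 0, "z": 0, "wx": 0, "wy": 0, "wz": 0, "hand": -1},
])

```text
time: 12.02
tool_pos: [0.4743, 0.125, 0.0741]
tool_rot: [-0.001, 0.098, 0.995, 0.0]
contact_force: [2.7, 5.0, -0.7]
gripper_width: 0.125
grasp_force: 59.3
```

Call:
send_rows([
  {"x": 0, "y": 0, "z": 0.01, "wx": 0, "wy": 0, "wz": 0, "hand": -1},
  {"x": 0, "y": 0, "z": 0.01, "wx": 0, "wy": 0, "wz": 0, "hand": -1},
  {"x": 0, "y": 0, "z": 0.01, "wx": 0, "wy": 0, "wz": 0, "hand": -1},
  {"x": 0, "y": 0, "z": 0.01, "wx": 0, "wy": 0, "wz": 0, "hand": -1},
  {"x": 0, "y": 0, "z": 0, "wx": 0, "wy": 0, "wz": 0, "hand": -1},
  {"x": 0, "y": 0, "z": 0, "wx": 0, "wy": 0, "wz": 0, "hand": -1},
  {"x": 0, "y": 0, "z": 0, "wx": 0, "wy": 0, "wz": 0, "hand": -1},
  {"x": 0, "y": 0, "z": 0, "wx": 0, "wy": 0, "wz": 0, "hand": -1},
  {"x": 0, "y": 0, "z": 0, "wx": 0, "wy": 0, "wz": 0, "hand": -1},
  {"x": 0, "y": 0, "z": 0, "wx": 0, "wy": 0, "wz": 0, "hand": -1},
])

```text
time: 12.85
tool_pos: [0.4742, 0.125, 0.068]
tool_rot: [-0.001, 0.098, 0.995, 0.0]
contact_force: [2.2, 5.0, 0.1]
gripper_width: 0.127
grasp_force: 59.3
```

Call:
send_rows([
  {"x": 0, "y": 0, "z": 0.01, "wx": 0, "wy": 0, "wz": 0, "hand": -1},
  {"x": 0, "y": 0, "z": 0.01, "wx": 0, "wy": 0, "wz": 0, "hand": -1},
  {"x": 0, "y": 0, "z": 0, "wx": 0, "wy": 0, "wz": 0, "hand": -1},
  {"x": 0, "y": 0, "z": 0, "wx": 0, "wy": 0, "wz": 0, "hand": -1},
  {"x": 0, "y": 0, "z": 0, "wx": 0, "wy": 0, "wz": 0, "hand": -1},
  {"x": 0, "y": 0, "z": 0, "wx": 0, "wy": 0, "wz": 0, "hand": -1},
  {"x": 0, "y": 0, "z": 0, "wx": 0, "wy": 0, "wz": 0, "hand": -1},
  {"x": 0, "y": 0, "z": 0, "wx": 0, "wy": 0, "wz": 0, "hand": -1},
  {"x": 0, "y": 0, "z": 0, "wx": 0, "wy": 0, "wz": 0, "hand": -1},
  {"x": 0, "y": 0, "z": 0, "wx": 0, "wy": 0, "wz": 0, "hand": -1},
])

```text
time: 13.68
tool_pos: [0.4742, 0.125, 0.0651]
tool_rot: [-0.001, 0.098, 0.995, 0.0]
contact_force: [1.9, 5.5, 0.3]
gripper_width: 0.124
grasp_force: 59.4
```

```bash
python3 - <<'E'
from h import *
import cv2,pickle
goto([.4761,.1237,.0649],78.8); s=manip.state();print(s["contact_force"],s["ft_torque"])
c=calibration("wrist"); pickle.dump((c,s["tool_pos"]),open("w5.pkl","wb")); im=grab_frame("wrist"); cv2.imwrite("pics/w5raw.png",im)
cv2.imwrite("pics/w5.png",cv2.resize(im[130:250,200:360],(800,600),interpolation=cv2.INTER_CUBIC))
E
```

```text
t 13.68 tcp [0.4742 0.125  0.0651] y-axis deg 78.75 zax [-2.1e-03  9.0e-04 -1.0e+00]
norm shift [-0.014 -0.006  0.001]
norm turn [ 0.001 -0.003 -0.001]
[1.8513482  5.47204567 0.28830473] [ 1.21903671 -0.44146506 -0.10914042]
```

Call:
send_rows([
  {"x": 0, "y": 0, "z": 0.005, "wx": 0, "wy": 0, "wz": 0, "hand": -1},
  {"x": 0, "y": 0, "z": 0.005, "wx": 0, "wy": 0, "wz": 0, "hand": -1},
  {"x": 0, "y": 0, "z": 0, "wx": 0, "wy": 0, "wz": 0, "hand": -1},
  {"x": 0, "y": 0, "z": 0, "wx": 0, "wy": 0, "wz": 0, "hand": -1},
  {"x": 0, "y": 0, "z": 0, "wx": 0, "wy": 0, "wz": 0, "hand": -1},
  {"x": 0, "y": 0, "z": 0, "wx": 0, "wy": 0, "wz": 0, "hand": -1},
  {"x": 0, "y": 0, "z": 0, "wx": 0, "wy": 0, "wz": 0, "hand": -1},
  {"x": 0, "y": 0, "z": 0, "wx": 0, "wy": 0, "wz": 0, "hand": -1},
  {"x": 0, "y": 0, "z": 0, "wx": 0, "wy": 0, "wz": 0, "hand": -1},
  {"x": 0, "y": 0, "z": 0, "wx": 0, "wy": 0, "wz": 0, "hand": -1},
])

```text
time: 14.57
tool_pos: [0.4744, 0.1251, 0.0649]
tool_rot: [-0.001, 0.098, 0.995, 0.0]
contact_force: [-1.5, 4.7, 8.3]
gripper_width: 0.125
grasp_force: 60.6
```

View pics/w5.png

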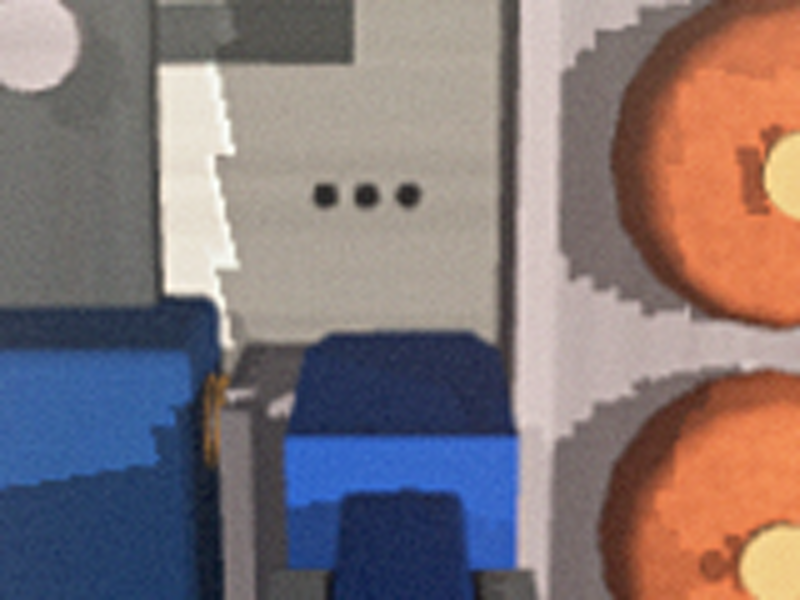

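The block's top edge is at (286–517, 437) and its foot at v≈333. The pad's end face has its foot at v≈343 and its top edge at about (235,403). I'll check the centring.

```bash
python3 - <<'E'
from h import *
import pickle
c,tcp=pickle.load(open("w5.pkl","rb")); b=.0122
f=lambda u,v:((u+.5)/5+200-.5,(v+.5)/5+130-.5)
y=np.radians(78.75); ty=np.array([np.cos(y),np.sin(y)]); tx=np.array([-ty[1],ty[0]])
for n,p,z in [("padfoot12",(260,343),.012),("padfoot16",(260,343),.016),("padtop45",(235,403),.045),("padtop",(260,415),.045),("padtop36",(285,395),.036),("pf",(400,333),b),("blkL",(286,437),b+.044),("blkR",(517,437),b+.044),("hole1",(325,196),.012),("hole2",(408,196),.012),("block top edge",(100,350),.042),("wallfoot",(500,200),.012),("walltop",(520,200),.046)]:
    d=at("wrist",f(*p),z,True,c)[:2]-tcp[:2]; print(n,"tool x,y mm",(1e3*np.array([d@tx,d@ty])).round(2))
# holes and blue block ends in w1 (tool/carrier frame)
c=pickle.load(open("w1.pkl","rb")); g=lambda u,v:((u+.5)*.7-.5,(v+.5)*.7-.5); h=lambda u,v:((u+.5)/7.5+215-.5,(v+.5)/7.5+165-.5)
for n,q,z in [("holesfar",g(407,222),.012),("holesnear",g(407,344),.012),("blk end",h(210,75),.042),("blk end2",h(220,553),.042),("pad lip a",h(450,127),.045),("pad lip b",h(450,520),.045),("pad face end b",h(485,500),.036),("spring a",h(390,155),.03),("spring b",h(390,425),.03),("padfoot",h(455,85),.012)]:
    d=at("wrist",q,z,True,c)[:2]-tcp[:2]; print(n,"tool x,y mm",(1e3*np.array([d@tx,d@ty])).round(2))
E
```

```text
padfoot12 tool x,y mm [ 19.28 -17.3 ]
padfoot16 tool x,y mm [ 20.27 -16.94]
padtop45 tool x,y mm [ 21.  -17.1]
padtop tool x,y mm [ 19.68 -14.49]
padtop36 tool x,y mm [ 19.32 -12.49]
pf tool x,y mm [20.59  0.17]
blkL tool x,y mm [ 20.75 -10.96]
blkR tool x,y mm [20.74 11.72]
hole1 tool x,y mm [37.77 -8.97]
hole2 tool x,y mm [37.75  1.16]
block top edge tool x,y mm [ 26.01 -31.82]
wallfoot tool x,y mm [37.27 12.4 ]
walltop tool x,y mm [42.61 12.37]
holesfar tool x,y mm [37.67 -3.62]
holesnear tool x,y mm [-42.71  -3.5 ]
blk end tool x,y mm [ 25.82 -37.81]
blk end2 tool x,y mm [-28.69 -38.5 ]
pad lip a tool x,y mm [ 20.6  -12.14]
pad lip b tool x,y mm [-23.54 -12.44]
pad face end b tool x,y mm [-24.47  -8.6 ]
spring a tool x,y mm [ 14.44 -19.16]
spring b tool x,y mm [-17.42 -19.57]
padfoot tool x,y mm [ 19.13 -12.1 ]
```

Call:
send_rows([
  {"x": 0, "y": 0, "z": -0.006, "wx": 0, "wy": 0, "wz": 0, "hand": -1},
  {"x": -0.004, "y": 0, "z": 0, "wx": 0, "wy": 0, "wz": 0, "hand": -1},
  {"x": -0.004, "y": 0, "z": 0, "wx": 0, "wy": 0, "wz": 0, "hand": -1},
  {"x": -0.004, "y": 0, "z": 0, "wx": 0, "wy": 0, "wz": 0, "hand": -1},
  {"x": -0.004, "y": 0, "z": 0, "wx": 0, "wy": 0, "wz": 0, "hand": -1},
  {"x": 0, "y": 0, "z": 0, "wx": 0, "wy": 0, "wz": 0, "hand": -1},
  {"x": 0, "y": 0, "z": 0, "wx": 0, "wy": 0, "wz": 0, "hand": -1},
  {"x": 0, "y": 0, "z": 0, "wx": 0, "wy": 0, "wz": 0, "hand": -1},
  {"x": 0, "y": 0, "z": 0, "wx": 0, "wy": 0, "wz": 0, "hand": -1},
  {"x": 0, "y": 0, "z": 0, "wx": 0, "wy": 0, "wz": 0, "hand": -1},
])

```text
time: 15.4
tool_pos: [0.4749, 0.125, 0.065]
tool_rot: [-0.004, 0.098, 0.995, 0.0]
contact_force: [-6.7, 6.0, 8.7]
gripper_width: 0.124
grasp_force: 60.6
```

```bash
python3 - <<'E'
from h import *
s=manip.state(); print(s["contact_force"],s["ft_torque"])
t=np.array([.4742,.1250]); y=np.radians(78.75); tx=np.array([-np.sin(y),np.cos(y)]); print("moved tool x mm",1e3*(s["tool_pos"][:2]-t)@tx, s["tool_pos"])
goto([.4742,.125,.0649],78.75)
E
```

```text
[-6.67196363  6.04092903  8.70534351] [ 1.36420043  1.14461155 -0.13258116]
moved tool x mm -0.6969947981630582 [0.47490339 0.12496348 0.0650216 ]
t 15.4 tcp [0.4749 0.125  0.065 ] y-axis deg 78.75 zax [-0.0074  0.0015 -1.    ]
norm shift [ 0.005 -0.001  0.001]
norm turn [ 0.   -0.01  0.  ]
```

Call:
send_rows([
  {"x": 0, "y": 0, "z": -0.01, "wx": 0, "wy": 0, "wz": 0, "hand": -1},
  {"x": 0, "y": 0, "z": -0.01, "wx": 0, "wy": 0, "wz": 0, "hand": -1},
  {"x": 0, "y": 0, "z": -0.01, "wx": 0, "wy": 0, "wz": 0, "hand": -1},
  {"x": 0, "y": 0, "z": -0.01, "wx": 0, "wy": 0, "wz": 0, "hand": -1},
  {"x": 0, "y": 0, "z": 0, "wx": 0, "wy": 0, "wz": 0, "hand": -1},
  {"x": 0, "y": 0, "z": 0, "wx": 0, "wy": 0, "wz": 0, "hand": -1},
  {"x": 0, "y": 0, "z": 0, "wx": 0, "wy": 0, "wz": 0, "hand": -1},
  {"x": 0, "y": 0, "z": 0, "wx": 0, "wy": 0, "wz": 0, "hand": -1},
  {"x": 0, "y": 0, "z": 0, "wx": 0, "wy": 0, "wz": 0, "hand": -1},
  {"x": 0, "y": 0, "z": 0, "wx": 0, "wy": 0, "wz": 0, "hand": -1},
])

```text
time: 16.23
tool_pos: [0.4751, 0.1247, 0.0693]
tool_rot: [-0.003, 0.098, 0.995, 0.0]
contact_force: [0.1, 6.6, -1.7]
gripper_width: 0.126
grasp_force: 58.9
```

```bash
cat > m.py <<'E'
from h import *
s=manip.state(); print(s["contact_force"],s["ft_torque"])
t=np.array([.4742,.1250]); y=np.radians(78.75); tx=np.array([-np.sin(y),np.cos(y)]); print("moved tool x mm",1e3*(s["tool_pos"][:2]-t)@tx)
goto([.4742,.125,.0649],78.75)
E
python3 m.py
```

```text
[ 0.13234024  6.57334081 -1.6901151 ] [ 1.29958406 -0.01165567 -0.10162989]
moved tool x mm -0.9959332011039503
t 16.23 tcp [0.4751 0.1247 0.0693] y-axis deg 78.75 zax [-0.0055  0.0011 -1.    ]
norm shift [0.006 0.001 0.03 ]
norm turn [ 0.    -0.007  0.   ]
```

Call:
send_rows([
  {"x": -0.004, "y": 0, "z": -0.01, "wx": 0, "wy": -0.007, "wz": 0, "hand": -1},
  {"x": -0.004, "y": 0, "z": -0.01, "wx": 0, "wy": 0, "wz": 0, "hand": -1},
  {"x": -0.004, "y": 0, "z": -0.01, "wx": 0, "wy": 0, "wz": 0, "hand": -1},
  {"x": 0, "y": 0, "z": -0.01, "wx": 0, "wy": 0, "wz": 0, "hand": -1},
  {"x": 0, "y": 0, "z": 0, "wx": 0, "wy": 0, "wz": 0, "hand": -1},
  {"x": 0, "y": 0, "z": 0, "wx": 0, "wy": 0, "wz": 0, "hand": -1},
  {"x": 0, "y": 0, "z": 0, "wx": 0, "wy": 0, "wz": 0, "hand": -1},
  {"x": 0, "y": 0, "z": 0, "wx": 0, "wy": 0, "wz": 0, "hand": -1},
  {"x": 0, "y": 0, "z": 0, "wx": 0, "wy": 0, "wz": 0, "hand": -1},
  {"x": 0, "y": 0, "z": 0, "wx": 0, "wy": 0, "wz": 0, "hand": -1},
])

```text
time: 17.07
tool_pos: [0.4769, 0.1243, 0.0753]
tool_rot: [-0.0, 0.098, 0.995, 0.0]
contact_force: [1.0, 5.7, -2.4]
gripper_width: 0.124
grasp_force: 58.9
```

```bash
python3 m.py
```

```text
[ 0.95873383  5.70506063 -2.41990961] [ 1.33677027 -0.08225218 -0.05994441]
moved tool x mm -2.7408419425935953
t 17.07 tcp [0.4769 0.1243 0.0753] y-axis deg 78.75 zax [-3.e-04  0.e+00 -1.e+00]
norm shift [0.018 0.001 0.069]
norm turn [-0. -0.  0.]
```

Call:
send_rows([
  {"x": 0, "y": 0, "z": 0.01, "wx": 0, "wy": 0, "wz": 0, "hand": -1},
  {"x": 0, "y": 0, "z": 0.01, "wx": 0, "wy": 0, "wz": 0, "hand": -1},
  {"x": 0, "y": 0, "z": 0.01, "wx": 0, "wy": 0, "wz": 0, "hand": -1},
  {"x": 0, "y": 0, "z": 0.01, "wx": 0, "wy": 0, "wz": 0, "hand": -1},
  {"x": 0, "y": 0, "z": 0.01, "wx": 0, "wy": 0, "wz": 0, "hand": -1},
  {"x": 0, "y": 0, "z": 0.01, "wx": 0, "wy": 0, "wz": 0, "hand": -1},
  {"x": 0, "y": 0, "z": 0.005, "wx": 0, "wy": 0, "wz": 0, "hand": -1},
  {"x": 0, "y": 0, "z": 0.005, "wx": 0, "wy": 0, "wz": 0, "hand": -1},
  {"x": 0, "y": 0, "z": 0.005, "wx": 0, "wy": 0, "wz": 0, "hand": -1},
  {"x": 0, "y": 0, "z": 0, "wx": 0, "wy": 0, "wz": 0, "hand": -1},
])

```text
time: 17.9
tool_pos: [0.4783, 0.1242, 0.0653]
tool_rot: [0.002, 0.098, 0.995, 0.0]
contact_force: [2.0, 5.8, 0.6]
gripper_width: 0.131
grasp_force: 59.6
```

```bash
python3 m.py
```

```text
[1.97998397 5.82368077 0.60189981] [ 1.24129311 -0.27853932 -0.10231988]
moved tool x mm -4.204096619212509
t 17.9 tcp [0.4783 0.1242 0.0653] y-axis deg 78.76 zax [ 3.1e-03 -1.0e-04 -1.0e+00]
norm shift [ 0.028 -0.     0.003]
norm turn [0.001 0.004 0.   ]
```

Call:
send_rows([
  {"x": 0, "y": 0, "z": 0, "wx": 0, "wy": 0, "wz": 0, "hand": -1},
  {"x": 0, "y": 0, "z": 0, "wx": 0, "wy": 0, "wz": 0, "hand": -1},
  {"x": 0, "y": 0, "z": 0, "wx": 0, "wy": 0, "wz": 0, "hand": -1},
  {"x": 0, "y": 0, "z": 0, "wx": 0, "wy": 0, "wz": 0, "hand": -1},
  {"x": 0, "y": 0, "z": 0, "wx": 0, "wy": 0, "wz": 0, "hand": -1},
  {"x": 0, "y": 0, "z": 0, "wx": 0, "wy": 0, "wz": 0, "hand": -1},
  {"x": 0, "y": 0, "z": 0, "wx": 0, "wy": 0, "wz": 0, "hand": -1},
  {"x": 0, "y": 0, "z": 0, "wx": 0, "wy": 0, "wz": 0, "hand": -1},
  {"x": 0, "y": 0, "z": 0, "wx": 0, "wy": 0, "wz": 0, "hand": -1},
  {"x": 0, "y": 0, "z": 0, "wx": 0, "wy": 0, "wz": 0, "hand": -1},
])

```text
time: 18.73
tool_pos: [0.4784, 0.1242, 0.0653]
tool_rot: [0.002, 0.098, 0.995, 0.0]
contact_force: [0.9, 5.8, 0.3]
gripper_width: 0.125
grasp_force: 59.6
```

```bash
python3 m.py
```

```text
[0.87804661 5.77390984 0.34569677] [ 1.18250641 -0.29968337 -0.10053574]
moved tool x mm -4.228479975682137
t 18.73 tcp [0.4784 0.1242 0.0653] y-axis deg 78.75 zax [ 3.2e-03 -1.0e-04 -1.0e+00]
norm shift [ 0.028 -0.     0.003]
norm turn [0.001 0.004 0.   ]
```

Call:
send_rows([
  {"x": 0, "y": 0, "z": -0.01, "wx": 0, "wy": 0.004, "wz": 0, "hand": -1},
  {"x": 0.004, "y": 0, "z": -0.01, "wx": 0, "wy": 0, "wz": 0, "hand": -1},
  {"x": 0.004, "y": 0, "z": -0.01, "wx": 0, "wy": 0, "wz": 0, "hand": -1},
  {"x": 0.003, "y": 0, "z": -0.01, "wx": 0, "wy": 0, "wz": 0, "hand": -1},
  {"x": 0, "y": 0, "z": 0, "wx": 0, "wy": 0, "wz": 0, "hand": -1},
  {"x": 0, "y": 0, "z": 0, "wx": 0, "wy": 0, "wz": 0, "hand": -1},
  {"x": 0, "y": 0, "z": 0, "wx": 0, "wy": 0, "wz": 0, "hand": -1},
  {"x": 0, "y": 0, "z": 0, "wx": 0, "wy": 0, "wz": 0, "hand": -1},
  {"x": 0, "y": 0, "z": 0, "wx": 0, "wy": 0, "wz": 0, "hand": -1},
  {"x": 0, "y": 0, "z": 0, "wx": 0, "wy": 0, "wz": 0, "hand": -1},
])

```text
time: 19.57
tool_pos: [0.476, 0.1245, 0.0705]
tool_rot: [-0.001, 0.098, 0.995, 0.0]
contact_force: [1.1, 4.6, -2.2]
gripper_width: 0.122
grasp_force: 58.9
```

```bash
python3 m.py
```

```text
[ 1.12136164  4.60383994 -2.19996627] [ 1.23342626 -0.32219127 -0.07910777]
moved tool x mm -1.8720589355634505
t 19.57 tcp [0.476  0.1245 0.0705] y-axis deg 78.75 zax [-1.5e-03  5.0e-04 -1.0e+00]
norm shift [0.012 0.001 0.037]
norm turn [ 0.    -0.002  0.   ]
```

Call:
send_rows([
  {"x": 0, "y": 0, "z": 0.006, "wx": 0, "wy": 0, "wz": 0, "hand": -1},
  {"x": 0, "y": 0, "z": 0.006, "wx": 0, "wy": 0, "wz": 0, "hand": -1},
  {"x": 0, "y": 0, "z": 0.006, "wx": 0, "wy": 0, "wz": 0, "hand": -1},
  {"x": 0, "y": 0, "z": 0.006, "wx": 0, "wy": 0, "wz": 0, "hand": -1},
  {"x": 0, "y": 0, "z": 0.006, "wx": 0, "wy": 0, "wz": 0, "hand": -1},
  {"x": 0, "y": 0, "z": 0.006, "wx": 0, "wy": 0, "wz": 0, "hand": -1},
  {"x": 0, "y": 0, "z": 0.004, "wx": 0, "wy": 0, "wz": 0, "hand": -1},
  {"x": 0, "y": 0, "z": 0.002, "wx": 0, "wy": 0, "wz": 0, "hand": -1},
  {"x": 0, "y": 0, "z": 0, "wx": 0, "wy": 0, "wz": 0, "hand": -1},
  {"x": 0, "y": 0, "z": 0, "wx": 0, "wy": 0, "wz": 0, "hand": -1},
])

```text
time: 20.4
tool_pos: [0.4767, 0.1246, 0.0651]
tool_rot: [0.0, 0.098, 0.995, 0.0]
contact_force: [1.5, 5.6, 0.3]
gripper_width: 0.125
grasp_force: 59.6
```

```bash
python3 m.py
```

```text
[1.49850512 5.64961339 0.33705778] [ 1.19945136 -0.21947281 -0.09119638]
moved tool x mm -2.583104992258438
t 20.4 tcp [0.4767 0.1246 0.0651] y-axis deg 78.75 zax [ 1.e-04  5.e-04 -1.e+00]
norm shift [ 0.017 -0.001  0.001]
norm turn [ 0.001 -0.     0.   ]
```

Call:
send_rows([
  {"x": 0, "y": 0, "z": 0.005, "wx": 0, "wy": 0, "wz": 0, "hand": -1},
  {"x": 0, "y": 0, "z": 0.004, "wx": 0, "wy": 0, "wz": 0, "hand": -1},
  {"x": 0, "y": 0, "z": 0, "wx": 0, "wy": 0, "wz": 0, "hand": -1},
  {"x": 0, "y": 0, "z": 0, "wx": 0, "wy": 0, "wz": 0, "hand": -1},
  {"x": 0, "y": 0, "z": 0, "wx": 0, "wy": 0, "wz": 0, "hand": -1},
  {"x": 0, "y": 0, "z": 0, "wx": 0, "wy": 0, "wz": 0, "hand": -1},
  {"x": 0, "y": 0, "z": 0, "wx": 0, "wy": 0, "wz": 0, "hand": -1},
  {"x": 0, "y": 0, "z": 0, "wx": 0, "wy": 0, "wz": 0, "hand": -1},
  {"x": 0, "y": 0, "z": 0, "wx": 0, "wy": 0, "wz": 0, "hand": -1},
  {"x": 0, "y": 0, "z": 0, "wx": 0, "wy": 0, "wz": 0, "hand": -1},
])

```text
time: 21.23
tool_pos: [0.4768, 0.1246, 0.0649]
tool_rot: [-0.0, 0.098, 0.995, 0.0]
contact_force: [-2.4, 5.2, 7.4]
gripper_width: 0.127
grasp_force: 60.6
```

```bash
python3 m.py
```

```text
[-2.40786917  5.21444954  7.43213878] [ 1.07084151  0.42363417 -0.11338211]
moved tool x mm -2.6442469750846227
t 21.23 tcp [0.4768 0.1246 0.0649] y-axis deg 78.75 zax [-5.e-04  4.e-04 -1.e+00]
norm shift [ 0.018 -0.001 -0.   ]
norm turn [ 0.    -0.001  0.   ]
```

Call:
send_rows([
  {"x": 0, "y": 0, "z": 0, "wx": 0, "wy": 0, "wz": 0, "hand": -0.35},
  {"x": 0, "y": 0, "z": 0, "wx": 0, "wy": 0, "wz": 0, "hand": -0.35},
  {"x": 0, "y": 0, "z": 0, "wx": 0, "wy": 0, "wz": 0, "hand": -0.35},
  {"x": 0, "y": 0, "z": 0, "wx": 0, "wy": 0, "wz": 0, "hand": -0.35},
  {"x": 0, "y": 0, "z": 0, "wx": 0, "wy": 0, "wz": 0, "hand": -0.35},
  {"x": 0, "y": 0, "z": 0, "wx": 0, "wy": 0, "wz": 0, "hand": -0.35},
  {"x": 0, "y": 0, "z": -0.02, "wx": 0, "wy": 0, "wz": 0, "hand": -0.35},
  {"x": 0, "y": 0, "z": -0.04, "wx": 0, "wy": 0, "wz": 0, "hand": -0.35},
  {"x": 0, "y": 0, "z": -0.06, "wx": 0, "wy": 0, "wz": 0, "hand": -0.35},
  {"x": 0, "y": 0, "z": -0.08, "wx": 0, "wy": 0, "wz": 0, "hand": -0.35},
])

```text
time: 22.07
tool_pos: [0.4773, 0.1241, 0.0953]
tool_rot: [0.001, 0.098, 0.995, -0.0]
contact_force: [0.7, 1.1, 0.0]
gripper_width: 0.323
grasp_force: 0.0
```

Call:
send_rows([
  {"x": 0, "y": 0, "z": -0.1, "wx": 0, "wy": 0, "wz": 0, "hand": -0.35},
  {"x": 0, "y": 0, "z": -0.1, "wx": 0, "wy": 0, "wz": 0, "hand": -0.35},
  {"x": 0, "y": 0, "z": -0.1, "wx": 0, "wy": 0, "wz": 0, "hand": -0.35},
  {"x": 0, "y": 0, "z": -0.1, "wx": 0, "wy": 0, "wz": 0, "hand": -0.35},
  {"x": 0, "y": 0, "z": -0.05, "wx": 0, "wy": 0, "wz": 0, "hand": -0.35},
  {"x": 0, "y": 0, "z": 0, "wx": 0, "wy": 0, "wz": 0, "hand": -0.35},
  {"x": 0, "y": 0, "z": 0, "wx": 0, "wy": 0, "wz": 0, "hand": -0.35},
  {"x": 0, "y": 0, "z": 0, "wx": 0, "wy": 0, "wz": 0, "hand": -0.35},
  {"x": 0, "y": 0, "z": 0, "wx": 0, "wy": 0, "wz": 0, "hand": -0.35},
  {"x": 0, "y": 0, "z": 0, "wx": 0, "wy": 0, "wz": 0, "hand": -0.35},
])

```text
time: 22.9
tool_pos: [0.4769, 0.1242, 0.1611]
tool_rot: [0.0, 0.098, 0.995, -0.0]
contact_force: [-0.1, -0.5, 0.5]
gripper_width: 0.325
grasp_force: 0.0
```

```bash
python3 - <<'E'
from h import *
import cv2,pickle
goto([.4761,.1237,.15],78.8)
c=calibration("wrist"); pickle.dump(c,open("w6.pkl","wb")); im=grab_frame("wrist"); cv2.imwrite("pics/w6raw.png",im)
cv2.imwrite("pics/w6.png",cv2.resize(im[160:280,205:365],(800,600),interpolation=cv2.INTER_CUBIC))
E
```

```text
t 22.9 tcp [0.4769 0.1242 0.1611] y-axis deg 78.77 zax [ 3.e-04 -7.e-04 -1.e+00]
norm shift [ 0.005 -0.004  0.074]
norm turn [-0.001  0.001 -0.001]
```

View pics/w6.png

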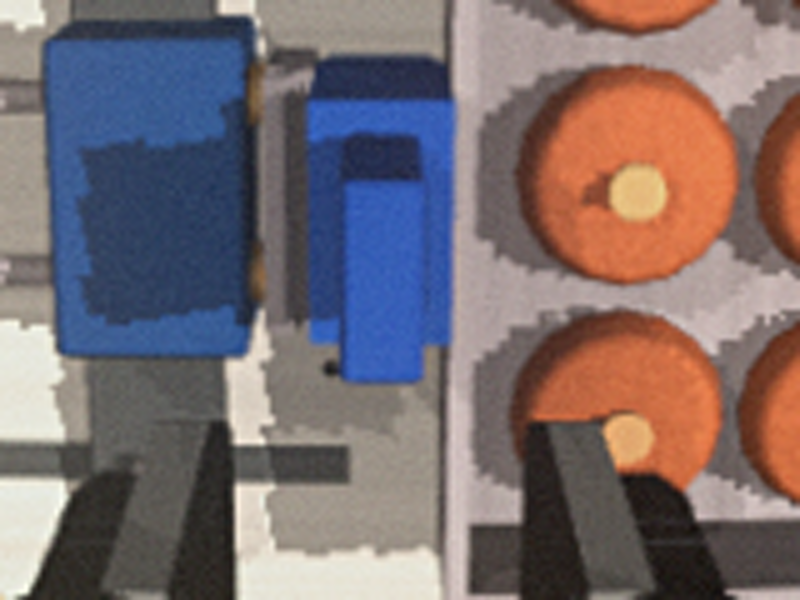

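The piece stands upright against the wall and pad. Its block top ends are at v≈100 and 345 and its foot at v≈57. The pad foot is at v≈50 and its near end at v≈324, and the blue clamp block's top ends are at v≈42 and 355.

```bash
python3 - <<'E'
from h import *
import pickle
c=pickle.load(open("w6.pkl","rb")); tcp=manip.state()["tool_pos"]
f=lambda u,v:((u+.5)/5+205-.5,(v+.5)/5+160-.5)
y=np.radians(78.77); ty=np.array([np.cos(y),np.sin(y)]); tx=np.array([-ty[1],ty[0]])
for n,p,z in [("piece a",(380,100),.056),("piece b",(325,345),.056),("piece b2",(440,345),.056),("foot",(385,57),.012),("grip a",(380,180),.088),("grip b",(380,382),.088),("padfoot",(295,50),.012),("pad lip a",(280,78),.045),("pad b",(280,324),.045),("pad b36",(297,320),.036),("clamp a",(150,42),.042),("clamp b",(150,355),.042),("blk L",(308,110),.056),("blk R",(455,110),.056),("wall",(448,400),.046)]:
    d=at("wrist",f(*p),z,True,c)[:2]-tcp[:2]; print(n,(1e3*np.array([d@tx,d@ty])).round(2))
E
```

```text
piece a [21.1   0.72]
piece b [-19.15  -8.19]
piece b2 [-19.16  10.43]
foot [20.66  1.65]
grip a [16.07  0.7 ]
grip b [-13.42   0.7 ]
padfoot [ 21.99 -14.72]
pad lip a [ 22.66 -15.47]
pad b [-19.3  -16.14]
pad b36 [-21.61 -13.74]
clamp a [ 28.28 -36.98]
clamp b [-26.05 -38.95]
blk L [ 19.53 -10.49]
blk R [19.53 12.39]
wall [-32.65  12.3 ]
```

The piece is centred on the pad to within about 0.5 mm, seated on the plate and released. I'm handing the job in.

```bash
python3 -c "
from plant import job_done
print(job_done())"
```

```text
the job is handed in; nothing more can be done
None
```

I chose the blue (thick) piece from a camera measurement of the gap (about 20 mm), and it fitted on the first try. It now stands upright on the carrier's plate, pushing the pad back and centred on it to within about 0.5 mm; the yellow and green pieces never left the rack. The job was handed in at about 23 s, with the gripper clear of everything.

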